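# Put the soft cheese on the board and cover it

## Task

Please get the cheese ready for the buffet: lift the block of soft cheese off its saucer and lay it on its base in the middle of the blade of the wooden board, then stand the white porcelain cover over it, so that the cover rests flat on the blade, centred, without touching the cheese. Handle both gently: the cheese dents and the porcelain chips, so grip neither with more than 45 newtons a finger, lower them onto the board softly instead of dropping or pressing them, and leave the jars and the pepper mill alone.

Things in the scene. Friction and masses are not known exactly. Their poses are not given: they have to be found in the camera images.
- cheese_centre (a point): centre of the loose block of yellow soft cheese, 36 x 55 x 30 mm (its own x, y, z), 0.12 kg; its underside lies 15 mm below this point. It lies flat (z up) near the middle of the saucer at the start; its yaw varies
- saucer: white fixed saucer, 170 mm across and 14 mm high, on the worktop; origin at the centre of its underside. Its inner floor, 5 mm above the origin, is flat out to about 50 mm from the centre, then rises to the rim
- cover_knob (a point): middle of the knob of the loose white porcelain cover (round hollow bell with a knob on top, 0.3 kg). The knob is an upright round grip, 29 mm thick and 30 mm tall; this point is half-way up it, on the axis, 104 mm above the rim and 29 mm above the bell. It stands upright on the worktop at the start; being round, it can be gripped at any yaw
- cover_rim (a point): centre of the open lower rim of the cover, on its axis, in the plane on which it stands; z points up to the knob. Bell: 144 mm outside and 136 mm inside diameter at the rim, 75 mm high outside, 70 mm inside; overall height with knob 120 mm
- board_middle (a point): middle of the blade of the fixed wooden paddle board, on its upper face, 18 mm above the worktop (board 170 mm wide, 300 mm long with its handle). The blade, 170 x 214 mm, reaches 85 mm to either side of this point along its x and 107 mm along its y; the narrow handle is at the -y end and points roughly toward the robot
- jar_1: closed preserve jar with a green cap, 60 mm across, 75 mm tall, loose, a bystander; origin at the centre of its underside
- jar_2: closed preserve jar with a red cap, 60 mm across, 75 mm tall, loose, a bystander; origin at the centre of its underside
- mill: brown wooden pepper mill, 52 mm across, 140 mm tall, loose, a bystander; origin at the centre of its underside
- cheese: the same block of cheese; origin at the centre of its underside
- cover: the same porcelain cover; origin at the centre of its rim
- board: the same wooden board, fixed; origin at the centre of the underside of the whole board, handle included
Things that resemble listed ones, but are neither listed nor needed, are in the scene too. What is meant by the cheese is not green, grey or purple, and is the smaller of those in its own colour.

How it is judged:
By the outcome, as a careful person would: the job done as asked, in the order asked, and still so for the second after the job is handed in, with the robot touching nothing.
It also fails if it takes over 61 s, if anything falls off the work surface, if the arm or the gripper's body presses on something with over 40 N, if the wrist force passes 120 N, or if a joint passes its speed limit or range.

## Robot

A 6-joint arm with a two-finger parallel gripper is mounted at the origin on a cart in front of the work surface, level with it; the furniture and walls round the work are solid. World frame = base frame: x ahead of the robot, y to its left, z up, the work surface at z = 0. Lengths are in m, angles in degrees, forces in N, time in s.
With the tool pointing down it reaches from about 0.25 to 0.725 m from the base axis. Payload 9.7 kg.
Tool frame: the origin (TCP) lies midway between the tips of the shut fingers; the grasp point (between the pads) lies 19 mm behind it; z points along the fingers, y is the line along which they close (so a half turn about z gives the same grasp; the last joint's range is limited). The gripper opens to 85 mm and grips with 20 to 120 N. Pads are 22 mm wide; open, the fingers measure 114 mm over their backs; the gripper's body (76 mm by 85 mm) begins 54 mm behind the grasp point. The pads swing forward as they close: fully open they stand 13 mm farther back than shut.
Start: joints at [65.088, 4.979, 10.078, 95.1, 0, 90], TCP at [0.232, 0.499, 0.231] pointing down, gripper open.
Joint ranges: [-179.16, 179.16], [-48.56, 103.87], [-65.8, 70.77], [-126.05, 130.52], [-82.76, 87.17], [-180, 180]. Speed limits (degrees/s): [127.2, 127.2, 147.25, 180, 180, 180].

## Interface

Orientations are given as [roll, pitch, yaw] about the fixed x, y, z axes, in that order (R = Rz(yaw) Ry(pitch) Rx(roll)).
In Python, from workcell import bot gives the robot as it stands.
- The arm moves only by the shell command python3 -m crank 'ROWS' [FORCE]. ROWS is JSON, a list of rows, each an object with "gripper": the finger opening in mm, from 0 to 85.4; "travel": the shift along the tool's x, y, z in mm, a list of three; "twist": the turn, a rotation vector about the tool's x, y, z in rad, a list of three. In form: [{"gripper": gripper, "travel": [tx, ty, tz], "twist": [rx, ry, rz]}, ...]. A call has 1 to 12 rows; each row shifts and turns the commanded pose from where the row before left it, along the tool's axes as they then stand; what a row does not reach is not made up. A row lasts 1/8 s, in which the tool goes at most 62.5 mm and 10.7 degrees, less where a joint would pass 70% of its speed; a pose out of reach is approached as far as the arm can. A call is refused whole if a number of a shift passes 62.5 or a number of a turn 0.188, either way. A call with a gripper value outside its range is refused whole. The fingers move at their own pace and stop on an object; FORCE is the grip in N (left out, the last holds). Time passes only in rows, so rows that do not move let the fingers close. It gives the time, the measured TCP pose, the force, the opening and the grip force at its end, in the units of the state.
- bot.get_obs(): the state, without advancing time (a new reading comes with each control period).
- bot.camera(name): name is "scene" or "top"; returns the picture (384x512x3 uint8, red, green, blue); there is no depth.
- bot.calibration(name): a dict with "vfov" (degrees; the focal length in pixels is half the picture's height over the tangent of half this angle, whatever the lens; pixels are square), "cx", "cy" (the principal point, pixels), "k1" (the pictures are not rectified: a ray, as slopes to the right and down, at radius r is drawn at 1 + k1 r^2 times it, then the intrinsics apply), "camera_from_world" (4x4, takes a point from world to camera coordinates). Camera axes: x right, y down, z forward; pixel columns grow to the right and rows downward; lengths in m; the calibration is good to about 2 mm. A picture is of the moment at which its call begins. calibration takes no time and is no camera call.
- bot.job_done(): hands the job in; it is judged then, once.
The state is a dict: "time": time; "q": joint angles; "qd": joint speeds; "joint_efforts": joint torques, N m; "ee_pos": TCP position; "tcp_rot": TCP orientation; "wrist_force": force on the tool from outside, world axes, zero at the start; "torque": the same for the moment, N m; "opening": finger opening in m; "grasp_force": force on a finger pad.
Only numpy, scipy, OpenCV 4.12 (cv2) and the standard library are available. Lean on these libraries where they do the work, as an engineer would, in place of code of your own. Each camera call takes 0.05 s, during which the arm holds its last target. There are 200 camera calls.

## Working session

There is one attempt and no reset: what is moved stays moved. The work goes in short steps, Python scripts to look and compute and a shell command to move; the robot and the scene stay as the last step left them, time stands still between calls to the robot, and variables do not carry over. Pictures are saved under pics/ and viewed, at most 11 in all, crops included, and the job is handed in when it is done.

```bash
mkdir -p pics; ls; python3 - <<'E'
from workcell import bot
import cv2,json
for n in("scene","top"):
    c=bot.calibration(n); print(n,c)
    im=bot.camera(n); cv2.imwrite(f"pics/{n}0.png",cv2.resize(im[:,:,::-1],(800,600),interpolation=cv2.INTER_CUBIC))
    cv2.imwrite(f"{n}0raw.png",im[:,:,::-1])
print(bot.get_obs())
E
```

```text
pics
scene {'vfov': 43.64371242570506, 'cx': 253.12873683451, 'cy': 191.58438240714398, 'k1': -0.11141632673095693, 'camera_from_world': array([[ 0.5580583 , -0.82979029, -0.00435961, -0.3140162 ],
       [-0.60642372, -0.40424031, -0.68471895,  0.35266279],
       [ 0.5664108 ,  0.38475686, -0.72879418,  1.13885318],
       [ 0.        ,  0.        ,  0.        ,  1.        ]])}
top {'vfov': 52.136194683828265, 'cx': 256.62172441436337, 'cy': 186.39489834877693, 'k1': -0.05004336094651931, 'camera_from_world': array([[-0.00140609, -0.99999522, -0.00275474, -0.05624523],
       [-0.98742012,  0.00182395, -0.15810812,  0.53088266],
       [ 0.15811239,  0.00249777, -0.98741796,  1.03093443],
       [ 0.        ,  0.        ,  0.        ,  1.        ]])}
{'time': 0.1, 'q': array([ 6.50871637e+01,  5.00630251e+00,  1.00389407e+01,  9.51003024e+01,
       -1.15096355e-03,  8.99996622e+01]), 'qd': array([-0.04221762, -0.11514637,  0.04971632,  0.02773379, -0.01203227,
       -0.08191799]), 'joint_efforts': array([-2.23903021e-04, -5.21557617e+01,  4.65655267e+01,  1.59612374e-02,
        6.00648627e-05, -8.72761234e-06]), 'ee_pos': array([0.23159665, 0.49862612, 0.23066929]), 'tcp_rot': array([-1.79932336e+02,  1.15056381e-03,  1.55087503e+02]), 'wrist_force': array([ 0.24507443, -0.21783325, -0.76672258]), 'torque': array([ 0.02024911, -0.02037469,  0.02720613]), 'grasp_force': 0.0, 'opening': 0.0853271165017529}
```

View pics/top0.png

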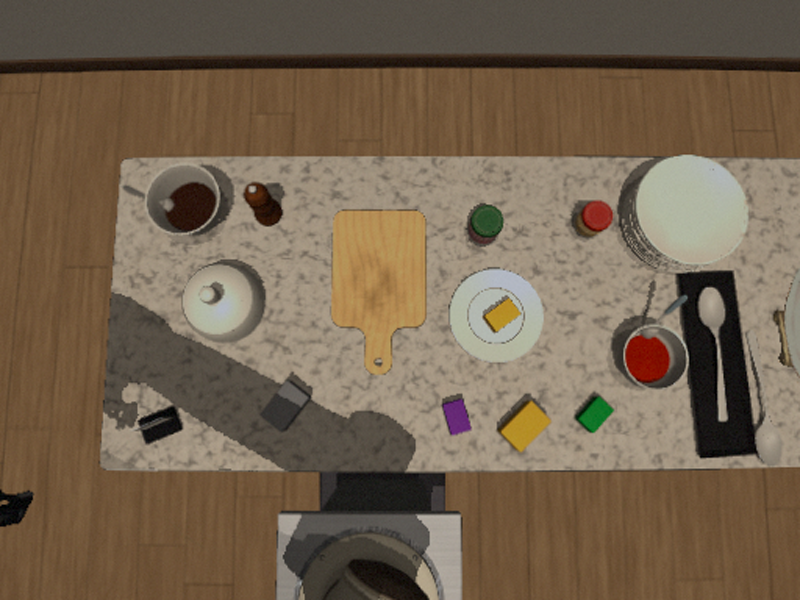

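View pics/scene0.png

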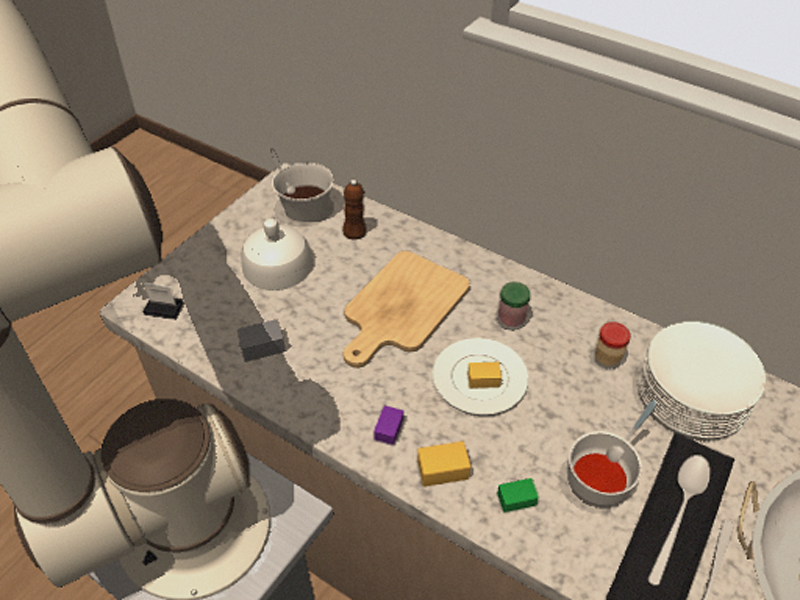

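```bash
cat > h.py <<'E'
import numpy as np,cv2,math
from workcell import bot
from scipy.optimize import minimize
C={n:bot.calibration(n) for n in("scene","top")}
def proj(n,P):
    c=C[n];T=c["camera_from_world"];p=np.atleast_2d(P)@T[:3,:3].T+T[:3,3]
    s=p[:,:2]/p[:,2:];s=s*(1+c["k1"]*(s**2).sum(1,keepdims=True))
    return s*(192/math.tan(math.radians(c["vfov"]/2)))+[c["cx"],c["cy"]]
def onplane(n,uv,z):
    return minimize(lambda a:((proj(n,[a[0],a[1],z])[0]-uv)**2).sum(),[.45,0],method="Nelder-Mead",options=dict(xatol=1e-6,fatol=1e-6)).x
def tri(d):
    return minimize(lambda a:sum(((proj(n,a)[0]-u)**2).sum() for n,u in d.items()),[.45,0,.1],method="Nelder-Mead",options=dict(xatol=1e-6,fatol=1e-6,maxiter=2000)).x
def box(x,y,yaw,sx,sy,z0,z1):
    c,s=math.cos(yaw),math.sin(yaw)
    return np.array([[x+c*a-s*b,y+s*a+c*b,z] for z in(z0,z1) for a in(-sx/2,sx/2) for b in(-sy/2,sy/2)])
def render(n,P):
    h=cv2.convexHull(proj(n,P).astype(np.float32))[:,0]
    m=np.zeros((384*4,512*4),np.uint8);cv2.fillConvexPoly(m,np.round((h+.5)*4*16-8).astype(np.int32),255,shift=4)
    return cv2.resize(m,(512,384),interpolation=cv2.INTER_AREA)/255.
def fitbox(masks,x0,dims):
    f=lambda a:sum(np.abs(render(n,box(a[0],a[1],a[2]/10,*dims))-m).sum()/m.sum() for n,m in masks.items())
    return min((minimize(f,[x0[0],x0[1],w],method="Nelder-Mead",options=dict(initial_simplex=[[x0[0],x0[1],w],[x0[0]+.01,x0[1],w],[x0[0],x0[1]+.01,w],[x0[0],x0[1],w+2]],xatol=1e-5,fatol=1e-5)) for w in x0[2]),key=lambda r:r.fun)
def color(n,im,lo,hi,c,r):
    m=cv2.inRange(cv2.cvtColor(im,cv2.COLOR_BGR2HSV),lo,hi)
    w=np.zeros_like(m);cv2.circle(w,tuple(int(v) for v in c),r,255,-1);return cv2.bitwise_and(m,w)
E
cat > m.py <<'E'
from h import *
I={n:cv2.imread(f"{n}0raw.png") for n in C}
ch={n:color(n,I[n],(15,150,60),(35,255,255),c,22)/255. for n,c in dict(top=(321,201),scene=(310,240)).items()}
print("cheese px",{n:m.sum() for n,m in ch.items()})
g=onplane("top",[321,201],.02)
for k in (["top"],["scene"],["top","scene"]):
    r=fitbox({n:ch[n] for n in k},[*g,[-10,-5,0,5,10]],(.036,.055,.005,.035));print(k,r.x[:2],math.degrees(r.x[2]/10),r.fun)
bd={}
for n,c,k in(("top",(242,180),29),("scene",(260,195),25)):
    m=color(n,I[n],(8,60,60),(28,255,255),c,65)
    m=cv2.morphologyEx(m,cv2.MORPH_CLOSE,np.ones((5,5)))
    bd[n]=cv2.morphologyEx(m,cv2.MORPH_OPEN,cv2.getStructuringElement(cv2.MORPH_ELLIPSE,(k,k)))/255.
    cv2.imwrite(f"bd_{n}.png",bd[n]*255)
g=onplane("top",[242.5,172],.018)
for k in (["top"],["scene"],["top","scene"]):
    r=fitbox({n:bd[n] for n in k},[*g,[-1,1]],(.17,.214,.0,.018));print(k,r.x[:2],math.degrees(r.x[2]/10),r.fun)
a=cv2.resize(I["top"][160:224,110:174],(400,400),interpolation=cv2.INTER_CUBIC);b=cv2.resize(I["scene"][130:194,145:209],(400,400),interpolation=cv2.INTER_CUBIC)
cv2.imwrite("pics/cov.png",np.hstack([a,b]))
E
python3 m.py
```

```text
cheese px {'top': np.float64(256.0), 'scene': np.float64(307.0)}
['top'] [ 0.51067301 -0.01588186] -69.26875044802632 2.104518995098039
['scene'] [1.94861111 0.82822222] -92.15071205020722 1.0
['top', 'scene'] [ 5.44520298e-01 -3.18766349e-04] -55.22982594348616 3.9577720827744782
['top'] [ 0.57827973 -0.01648608] 89.63665293701612 0.07375260099636509
['scene'] [ 0.58274152 -0.01217788] 90.76831271399413 0.09642642251459266
['top', 'scene'] [ 0.58050547 -0.01467322] -89.73251390261753 0.19371002086391037[ WARN:0@3.398] global loadsave.cpp:1063 imwrite_ Unsupported depth image for selected encoder is fallbacked to CV_8U.
```

View pics/cov.png

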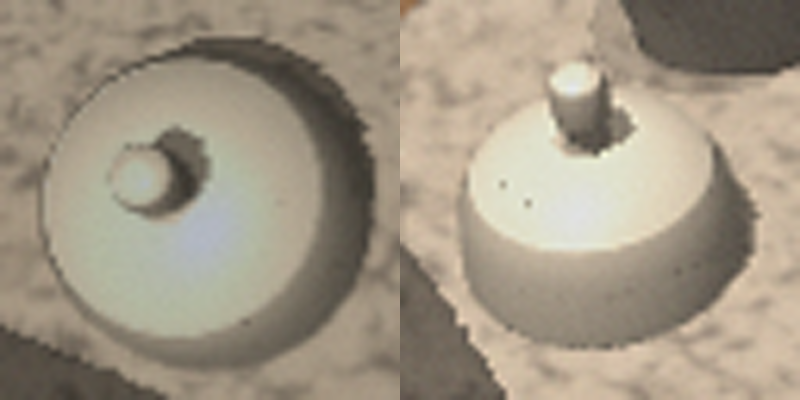

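```bash
cat > m2.py <<'E'
from h import *
I={n:cv2.imread(f"{n}0raw.png") for n in C}
I={n:I[n] for n in("top","scene")}
ch={n:color(n,I[n],(12,120,50),(35,255,255),c,24)/255. for n,c in dict(top=(321,201),scene=(310,240)).items()}
g=onplane("top",[321,201],.02);print("g",g,proj("top",[*g,.02]))
for k in (["top"],["scene"],["top","scene"]):
    r=fitbox({n:ch[n] for n in k},[*g,[3,5,7,9]],(.036,.055,.005,.035));print(k,r.x[:2],math.degrees(r.x[2]/10),r.fun)
    for n in k: print(n,ch[n].sum(),render(n,box(*r.x[:2],r.x[2]/10,.036,.055,.005,.035)).sum())
bd={n:cv2.imread(f"bd_{n}.png",0)/255. for n in C}
for k in (["top"],["scene"],["top","scene"]):
    r=fitbox({n:bd[n] for n in k},[.58,-.015,[-15.2,-16.2]],(.17,.214,.0,.018));print(k,r.x[:2],math.degrees(r.x[2]/10),r.fun)
    b=r.x
K=tri(dict(top=np.array([132.2,188.2]),scene=np.array([172.8,142.1])));print("knob top",K)
for n,u in(("top",[132.2,188.2]),("scene",[172.8,142.1])):print(onplane(n,u,.12))
print("rim circ top view",onplane("top",[142.9,192.2],.01))
# overlay
out=[]
t=np.linspace(0,6.283,60)
for n in("top","scene"):
    s=4;im=cv2.resize(I[n],None,fx=s,fy=s,interpolation=cv2.INTER_CUBIC)
    def pl(P,col):cv2.polylines(im,[np.round((proj(n,P)+.5)*s).astype(np.int32)],True,col,1)
    for z in(.005,.035):pl(box(*(r0:=rc)[:2],rc[2]/10,.036,.055,z,z+.001)[[0,1,3,2]],(255,0,0)) if 0 else None
    q=box(b[0],b[1],b[2]/10,.17,.214,0,.018);pl(q[[4,5,7,6]],(0,0,255))
    for rr,z in((.072,0),(.0145,.12),(.072,.02)):pl(np.c_[K[0]+rr*np.cos(t),K[1]+rr*np.sin(t),0*t+z],(0,0,255))
    rc=fitbox(ch,[*g,[5]],(.036,.055,.005,.035)).x;q=box(rc[0],rc[1],rc[2]/10,.036,.055,.005,.035);pl(q[[4,5,7,6]],(0,0,255));pl(q[[0,1,3,2]],(255,0,0))
    out.append(im)
a=out[0][480:1000,440:1440];b2=out[1][500:1100,540:1400]
A=cv2.resize(a,(800,416));cv2.imwrite("pics/ov1.png",A);cv2.imwrite("pics/ov2.png",cv2.resize(b2,(800,558)))
E
python3 m2.py
```

```text
g [ 0.50625 -0.02525] [[245.1982457  196.39080581]]
['top'] [ 0.50995613 -0.03439876] 24.998897013947992 2.075879469434833
top 272.0 292.6392156862745
['scene'] [ 0.52477418 -0.01401165] 33.868737079583106 1.943717549325026
scene 321.0 302.93333333333334
['top', 'scene'] [ 0.52571934 -0.02788904] 33.64616196059921 4.036537304128175
top 272.0 294.96078431372547
scene 321.0 305.6313725490196
['top'] [ 0.579798   -0.01638464] -90.40803793562799 0.0732103849906321
['scene'] [ 0.58289394 -0.01216772] -89.7345419481485 0.09639044482076284
['top', 'scene'] [ 0.58057466 -0.01424942] -89.84518785819712 0.19397711477463664
knob top [0.513373   0.25763383 0.12581789]
[0.51425569 0.25955713]
[0.5181426  0.26259556]
rim circ top view [0.51992599 0.26423183]
```

```bash
python3 - <<'E'
s=open("h.py").read()
i=s.index("def onplane");j=s.index("def box")
s=s[:i]+'''from scipy.optimize import least_squares
def onplane(n,uv,z): return least_squares(lambda a:proj(n,[a[0],a[1],z])[0]-uv,[.45,.01]).x
def tri(d): return least_squares(lambda a:np.concatenate([proj(n,a)[0]-u for n,u in d.items()]),[.45,.01,.1]).x
'''+s[j:]
open("h.py","w").write(s)
E
python3 m2.py
```

```text
g [ 0.49292618 -0.23580303] [[321. 201.]]
['top'] [ 0.49242792 -0.2346624 ] 35.96010295572457 0.09408881199538638
top 272.0 291.7019607843137
['scene'] [ 0.4973059  -0.23182065] 29.915272431674026 0.12507482743876366
scene 321.0 360.14509803921567
['top', 'scene'] [ 0.493319   -0.23411261] 33.64623352322448 0.3056748931934878
top 272.0 292.1372549019608
scene 321.0 369.6078431372549
['top'] [ 0.579798   -0.01638464] -90.40803793562799 0.0732103849906321
['scene'] [ 0.58289394 -0.01216772] -89.7345419481485 0.09639044482076284
['top', 'scene'] [ 0.58057466 -0.01424942] -89.84518785819712 0.19397711477463664
knob top [0.51337293 0.25763364 0.12581782]
[0.51425547 0.2595574 ]
[0.51814262 0.26259598]
rim circ top view [0.51992622 0.26423196]
```

View pics/ov1.png

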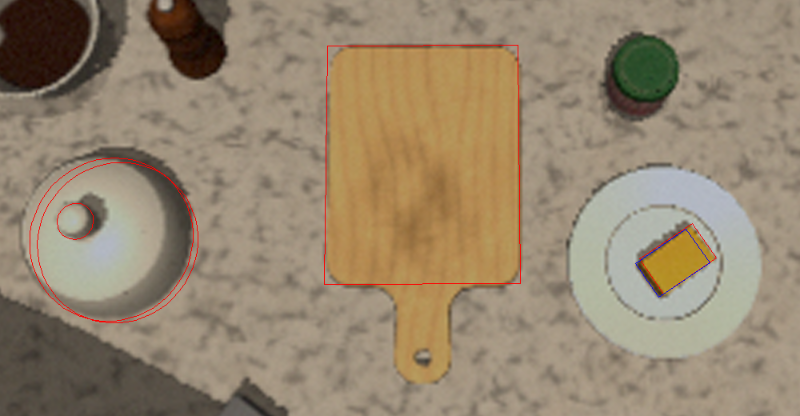

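View pics/ov2.png

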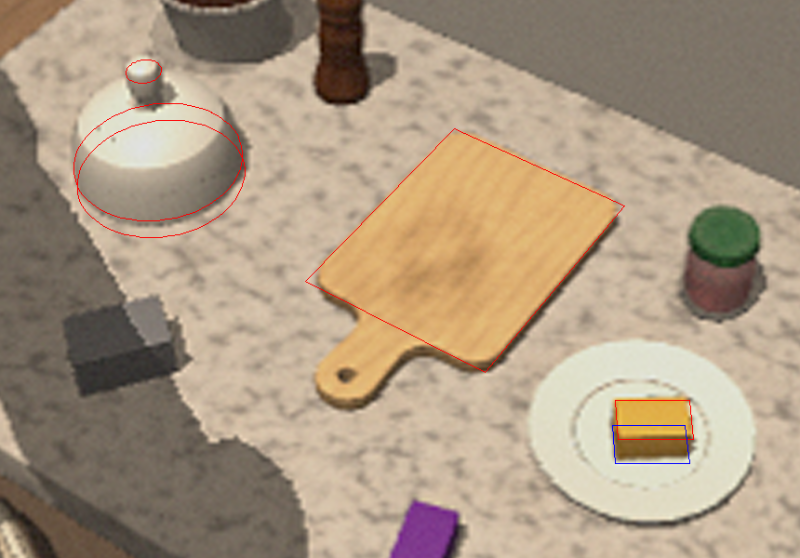

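```bash
cat > rel.py <<'E'
# rel.py x y z yaw : shift in tool mm and turn about tool z (rad) from present pose
import sys,math,numpy as np
from scipy.spatial.transform import Rotation as R
from workcell import bot
o=bot.get_obs();x=list(map(float,sys.argv[1:]))
r=R.from_euler("xyz",o["tcp_rot"],degrees=True)
print("t",round(o["time"],2),"pos",o["ee_pos"].round(4),"rot",o["tcp_rot"].round(2),"open",round(o["opening"]*1e3,1),"grip",round(o["grasp_force"],1),"F",o["wrist_force"].round(1))
if x: print("travel mm",(r.inv().apply(np.array(x[:3])-o["ee_pos"])*1e3).round(1),"tilt-free twist",(R.from_euler("xyz",[180,0,x[3]],degrees=True)).as_euler("xyz")[2]and (r.inv()*R.from_euler("xyz",[180,0,x[3]],degrees=True)).as_rotvec().round(3),"q",o["q"].round(0))
E
python3 -m crank '[{"gripper":55,"travel":[-40,-40,0],"twist":[0,0,0]},{"gripper":55,"travel":[-40,-40,0],"twist":[0,0,0]},{"gripper":55,"travel":[-40,-40,0],"twist":[0,0,0]},{"gripper":55,"travel":[-40,-40,0],"twist":[0,0,0]},{"gripper":55,"travel":[-40,-40,0],"twist":[0,0,0]},{"gripper":55,"travel":[-40,-40,0],"twist":[0,0,0]},{"gripper":55,"travel":[-40,-40,0],"twist":[0,0,0]},{"gripper":55,"travel":[-40,-40,0],"twist":[0,0,0]},{"gripper":55,"travel":[-40,-40,0],"twist":[0,0,0]},{"gripper":55,"travel":[-40,-40,0],"twist":[0,0,0]},{"gripper":55,"travel":[-40,-40,0],"twist":[0,0,0]},{"gripper":55,"travel":[-40,-40,0],"twist":[0,0,0]}]' 22; python3 rel.py .495 -.233 .12 123
```

```text
time: 1.6
ee_pos: [0.465, -0.1407, 0.2311]
tcp_rot: [180.0, -0.0, 155.1]
wrist_force: [0.2, 0.1, 0.3]
opening: 0.0549
grasp_force: 0.0
t 1.6 pos [ 0.465  -0.1407  0.2311] rot [ 1.7999e+02 -1.0000e-02  1.5506e+02] open 54.9 grip 0.0 F [0.2 0.1 0.3]
travel mm [-66.1 -71.1 111.1] tilt-free twist [ 0.   -0.    0.56] q [-17.  -4.   1.  95.   0.   8.]
```

```bash
python3 -m crank '[{"gripper":55,"travel":[-33,-35.5,20],"twist":[0,0,0]},{"gripper":55,"travel":[-33,-35.5,20],"twist":[0,0,0]},{"gripper":55,"travel":[0,0,20],"twist":[0,0,0.14]},{"gripper":55,"travel":[0,0,20],"twist":[0,0,0.14]},{"gripper":55,"travel":[0,0,20],"twist":[0,0,0.14]},{"gripper":55,"travel":[0,0,20],"twist":[0,0,0.14]},{"gripper":55,"travel":[0,0,20],"twist":[0,0,0]},{"gripper":55,"travel":[0,0,0],"twist":[0,0,0]}]' ; python3 rel.py .495 -.233 .007 123
python3 - <<'E'
from h import *
o=bot.get_obs();P=o["ee_pos"];I=[]
for n in("top","scene"):
    im=bot.camera(n)[:,:,::-1].copy();cv2.imwrite(f"{n}1.png",im);s=6
    c=proj(n,[.495,-.233,.06])[0].astype(int);x,y=c[0]-33,c[1]-33
    a=cv2.resize(im[y:y+66,x:x+66],None,fx=s,fy=s,interpolation=cv2.INTER_CUBIC)
    yaw=math.radians(o["tcp_rot"][2]);d=np.array([math.sin(yaw),-math.cos(yaw),0])
    for q,col in((P,(0,0,255)),(P+d*.0275+[0,0,.005],(255,0,0)),(P-d*.0275+[0,0,.005],(255,0,0))):
        cv2.drawMarker(a,tuple(int(v) for v in (proj(n,q)[0]-[x,y]+.5)*s),col,cv2.MARKER_CROSS,12,1)
    I.append(a)
cv2.imwrite("pics/hov.png",np.hstack(I))
E
```

```text
time: 2.6
ee_pos: [0.4937, -0.2304, 0.0896]
tcp_rot: [-179.9, -0.2, 123.0]
wrist_force: [0.6, 0.2, 0.3]
opening: 0.0548
grasp_force: 0.0
t 2.6 pos [ 0.4937 -0.2304  0.0896] rot [-1.7990e+02 -1.6000e-01  1.2301e+02] open 54.8 grip 0.0 F [0.6 0.2 0.3]
travel mm [-3.1 -0.2 82.6] tilt-free twist [-0.002 -0.003  0.   ] q [-25.   4.  -7.  80.   0.  32.]
```

View pics/hov.png

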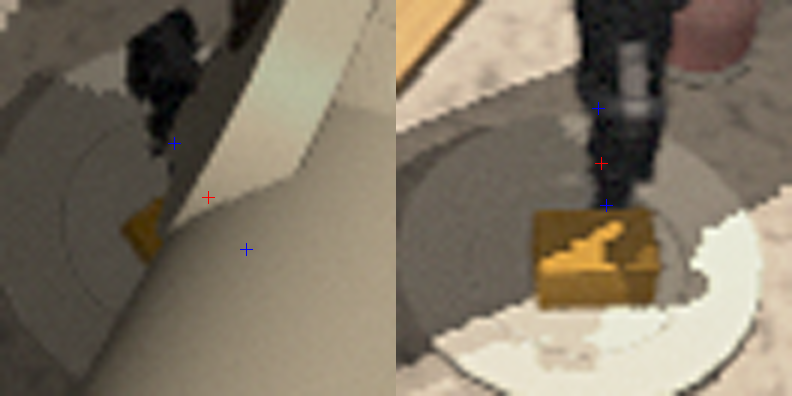

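```bash
python3 -m crank '[{"gripper":55,"travel":[-1.5,0,20],"twist":[0,0,0]},{"gripper":55,"travel":[0,0,20],"twist":[0,0,0]},{"gripper":55,"travel":[0,0,15],"twist":[0,0,0]},{"gripper":55,"travel":[0,0,10],"twist":[0,0,0]},{"gripper":55,"travel":[0,0,6],"twist":[0,0,0]},{"gripper":55,"travel":[0,0,4],"twist":[0,0,0]},{"gripper":55,"travel":[0,0,3],"twist":[0,0,0]},{"gripper":55,"travel":[0,0,2],"twist":[0,0,0]},{"gripper":55,"travel":[0,0,0],"twist":[0,0,0]}]' 22; python3 rel.py
```

```text
time: 3.82
ee_pos: [0.4956, -0.2322, 0.0113]
tcp_rot: [180.0, 0.0, 123.0]
wrist_force: [0.0, 0.0, 0.1]
opening: 0.0548
grasp_force: 0.0
t 3.83 pos [ 0.4956 -0.2322  0.0113] rot [180.   0. 123.] open 54.8 grip 0.0 F [0.  0.  0.1]
```

```bash
python3 -m crank '[{"gripper":55,"travel":[0,0,3],"twist":[0,0,0]},{"gripper":45,"travel":[0,0,0],"twist":[0,0,0]},{"gripper":38,"travel":[0,0,0],"twist":[0,0,0]},{"gripper":34,"travel":[0,0,0],"twist":[0,0,0]},{"gripper":30,"travel":[0,0,0],"twist":[0,0,0]},{"gripper":30,"travel":[0,0,0],"twist":[0,0,0]}]' 22; python3 rel.py
```

```text
time: 4.58
ee_pos: [0.4957, -0.2322, 0.0084]
tcp_rot: [180.0, 0.0, 123.0]
wrist_force: [-0.6, -0.6, 1.4]
opening: 0.0357
grasp_force: 23.4
t 4.58 pos [ 0.4957 -0.2322  0.0084] rot [1.7999e+02 1.0000e-02 1.2300e+02] open 35.7 grip 23.4 F [-0.6 -0.6  1.4]
```

```bash
python3 -m crank '[{"gripper":30,"travel":[0,0,-5],"twist":[0,0,0]},{"gripper":30,"travel":[0,0,-15],"twist":[0,0,0]},{"gripper":30,"travel":[0,0,-30],"twist":[0,0,0]},{"gripper":30,"travel":[0,0,-30],"twist":[0,0,0]},{"gripper":30,"travel":[0,0,-10],"twist":[0,0,0]},{"gripper":30,"travel":[0,0,0],"twist":[0,0,0]}]'; python3 rel.py .581 -.0145 .035 123
```

```text
time: 5.32
ee_pos: [0.4959, -0.2323, 0.0988]
tcp_rot: [180.0, 0.1, 123.0]
wrist_force: [-0.0, -0.9, -0.8]
opening: 0.0358
grasp_force: 23.2
t 5.33 pos [ 0.4959 -0.2323  0.0988] rot [1.7997e+02 5.0000e-02 1.2300e+02] open 35.8 grip 23.2 F [-0.  -0.9 -0.8]
travel mm [136.4 190.   63.8] tilt-free twist [0.001 0.001 0.   ] q [-25.   4.  -6.  80.   0.  32.]
```

```bash
python3 -m crank '[{"gripper":30,"travel":[12,17,0],"twist":[0,0,0]},{"gripper":30,"travel":[25,35,0],"twist":[0,0,0]},{"gripper":30,"travel":[30,42,0],"twist":[0,0,0]},{"gripper":30,"travel":[30,42,0],"twist":[0,0,0]},{"gripper":30,"travel":[25,35,15],"twist":[0,0,0]},{"gripper":30,"travel":[14.4,19,25],"twist":[0,0,0]},{"gripper":30,"travel":[0,0,15],"twist":[0,0,0]},{"gripper":30,"travel":[0,0,8],"twist":[0,0,0]},{"gripper":30,"travel":[0,0,0],"twist":[0,0,0]},{"gripper":30,"travel":[0,0,0],"twist":[0,0,0]}]'; python3 rel.py .581 -.0145 .022 123
python3 - <<'E'
from h import *
o=bot.get_obs();P=o["ee_pos"]
im=bot.camera("scene")[:,:,::-1].copy();s=6
c=proj("scene",P)[0].astype(int);x,y=c[0]-50,c[1]-50
a=cv2.resize(im[y:y+100,x:x+100],None,fx=s,fy=s,interpolation=cv2.INTER_CUBIC)
q=box(P[0],P[1],math.radians(o["tcp_rot"][2]-90),.036,.055,P[2]-.0034,P[2]+.0266)
for z in(q[[0,1,3,2]],q[[4,5,7,6]]):cv2.polylines(a,[np.round((proj("scene",z)-[x,y]+.5)*s).astype(np.int32)],True,(0,0,255),1)
cv2.imwrite("pics/hold.png",a)
E
```

```text
time: 6.58
ee_pos: [0.5809, -0.0151, 0.0361]
tcp_rot: [179.9, 0.0, 122.9]
wrist_force: [0.3, -0.3, -1.0]
opening: 0.0356
grasp_force: 23.1
t 6.58 pos [ 0.5809 -0.0151  0.0361] rot [1.7995e+02 4.0000e-02 1.2294e+02] open 35.6 grip 23.1 F [ 0.3 -0.3 -1. ]
travel mm [ 0.5  0.4 14.1] tilt-free twist [ 0.001  0.001 -0.001] q [-1. 10. -6. 74. -0. 56.]
```

View pics/hold.png

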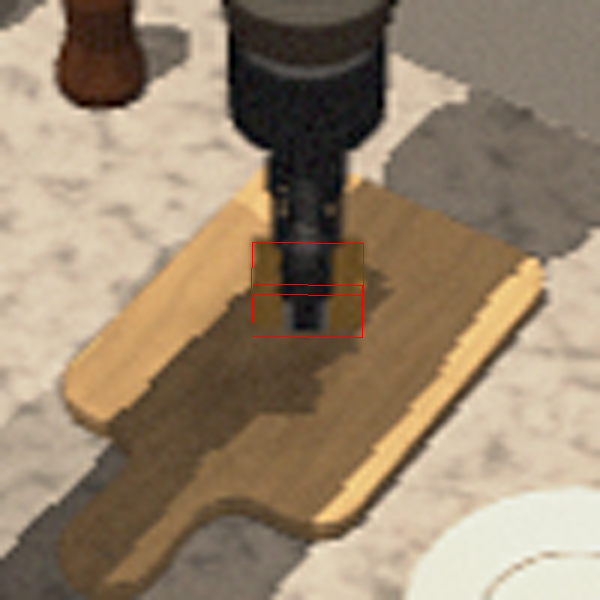

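```bash
python3 -m crank '[{"gripper":30,"travel":[0.8,1.7,6],"twist":[0,0,0]},{"gripper":30,"travel":[0,0,3],"twist":[0,0,0]},{"gripper":30,"travel":[0,0,2],"twist":[0,0,0]},{"gripper":30,"travel":[0,0,1.5],"twist":[0,0,0]},{"gripper":30,"travel":[0,0,0],"twist":[0,0,0]},{"gripper":30,"travel":[0,0,0],"twist":[0,0,0]}]'; python3 rel.py
```

```text
time: 7.38
ee_pos: [0.5817, -0.0127, 0.0229]
tcp_rot: [180.0, 0.0, 123.0]
wrist_force: [0.4, 0.4, -0.6]
opening: 0.0357
grasp_force: 23.1
t 7.38 pos [ 0.5817 -0.0127  0.0229] rot [1.7999e+02 1.0000e-02 1.2300e+02] open 35.7 grip 23.1 F [ 0.4  0.4 -0.6]
```

```bash
python3 -m crank '[{"gripper":30,"travel":[0,0,0.7],"twist":[0,0,0]},{"gripper":30,"travel":[0,0,0.6],"twist":[0,0,0]},{"gripper":30,"travel":[0,0,0],"twist":[0,0,0]}]'
```

```text
time: 7.75
ee_pos: [0.5816, -0.0126, 0.0214]
tcp_rot: [-180.0, -0.0, 123.0]
wrist_force: [-0.3, -0.7, -0.8]
opening: 0.0353
grasp_force: 23.1
```

```bash
python3 -m crank '[{"gripper":30,"travel":[0,0,0.4],"twist":[0,0,0]},{"gripper":30,"travel":[0,0,0],"twist":[0,0,0]}]'
```

```text
time: 8.0
ee_pos: [0.5816, -0.0127, 0.021]
tcp_rot: [-180.0, 0.0, 123.0]
wrist_force: [-0.0, -0.4, -0.8]
opening: 0.0355
grasp_force: 23.2
```

```bash
python3 -m crank '[{"gripper":30,"travel":[0,0,0.4],"twist":[0,0,0]},{"gripper":30,"travel":[0,0,0],"twist":[0,0,0]}]'
```

```text
time: 8.25
ee_pos: [0.5817, -0.0127, 0.021]
tcp_rot: [180.0, 0.0, 123.0]
wrist_force: [-2.0, -0.6, 2.3]
opening: 0.0353
grasp_force: 23.6
```

Contact. Release slowly, then rise.

```bash
python3 -m crank '[{"gripper":38,"travel":[0,0,0],"twist":[0,0,0]},{"gripper":45,"travel":[0,0,0],"twist":[0,0,0]},{"gripper":60,"travel":[0,0,0],"twist":[0,0,0]},{"gripper":60,"travel":[0,0,-10],"twist":[0,0,0]},{"gripper":60,"travel":[0,0,-30],"twist":[0,0,0]},{"gripper":60,"travel":[0,0,-50],"twist":[0,0,0]},{"gripper":60,"travel":[0,0,-60],"twist":[0,0,0]},{"gripper":60,"travel":[0,0,-30],"twist":[0,0,0]},{"gripper":60,"travel":[0,0,0],"twist":[0,0,0]}]'; python3 rel.py .518 .262 .18 123
python3 - <<'E'
from h import *
im=bot.camera("scene")[:,:,::-1].copy()
m=color("scene",im,(15,190,50),(35,255,255),proj("scene",[.582,-.0127,.03])[0],24)/255.
for dims in [(.036,.055,.018,.048)]:
    r=fitbox({"scene":m},[.582,-.0127,[5.7]],dims);print(r.x[:2],math.degrees(r.x[2]/10),r.fun,m.sum())
E
```

```text
time: 9.38
ee_pos: [0.5827, -0.0127, 0.2043]
tcp_rot: [179.7, 0.2, 123.0]
wrist_force: [0.8, 0.5, -0.3]
opening: 0.0601
grasp_force: 0.0
t 9.38 pos [ 0.5827 -0.0127  0.2043] rot [179.74   0.18 123.  ] open 60.1 grip 0.0 F [ 0.8  0.5 -0.3]
travel mm [265.7  95.2  24. ] tilt-free twist [0.004 0.003 0.   ] q [-1.  9. 11. 92. -0. 56.]
[ 0.58516386 -0.00335331] 31.963231659781393 96.6313725490196 3.0
```

```bash
python3 -m crank '[{"gripper":60,"travel":[25,9,0],"twist":[0,0,0]},{"gripper":60,"travel":[44,16,0],"twist":[0,0,0]},{"gripper":60,"travel":[50,18,0],"twist":[0,0,0]},{"gripper":60,"travel":[50,18,0],"twist":[0,0,0]},{"gripper":60,"travel":[50,18,10],"twist":[0,0,0]},{"gripper":60,"travel":[30,11,15],"twist":[0,0,0]},{"gripper":60,"travel":[16.7,5.2,15],"twist":[0,0,0]},{"gripper":60,"travel":[0,0,10],"twist":[0,0,0]},{"gripper":60,"travel":[0,0,0],"twist":[0,0,0]},{"gripper":60,"travel":[0,0,0],"twist":[0,0,0]}]' 25; python3 rel.py .518 .262 .085 123
python3 - <<'E'
from h import *
print(onplane("scene",[172.7,141.9],.12))
o=bot.get_obs();P=o["ee_pos"]
im=bot.camera("scene")[:,:,::-1].copy();cv2.imwrite("s5.png",im);s=7
c=proj("scene",[P[0],P[1],.1])[0].astype(int);x,y=c[0]-35,c[1]-40
a=cv2.resize(im[y:y+80,x:x+110],None,fx=s,fy=s,interpolation=cv2.INTER_CUBIC)
t=np.linspace(0,6.283,60)
for r,z in((.0145,.12),(.072,0)):cv2.polylines(a,[np.round((proj("scene",np.c_[P[0]+r*np.cos(t),P[1]+r*np.sin(t),0*t+z])-[x,y]+.5)*s).astype(np.int32)],True,(0,0,255),1)
cv2.drawMarker(a,tuple(int(v) for v in (proj("scene",P)[0]-[x,y]+.5)*s),(255,0,0),cv2.MARKER_CROSS,14,1)
cv2.imwrite("pics/k.png",a)
E
```

```text
time: 10.68
ee_pos: [0.5173, 0.261, 0.1512]
tcp_rot: [180.0, 0.0, 122.9]
wrist_force: [0.2, -0.1, -0.2]
opening: 0.0602
grasp_force: 0.0
t 10.68 pos [0.5173 0.261  0.1512] rot [1.7996e+02 1.0000e-02 1.2291e+02] open 60.2 grip 0.0 F [ 0.2 -0.1 -0.2]
travel mm [ 0.5  1.1 66.2] tilt-free twist [ 0.001  0.    -0.001] q [27.  8.  5. 86. -0. 84.]
[0.51868088 0.26345737]
```

View pics/k.png

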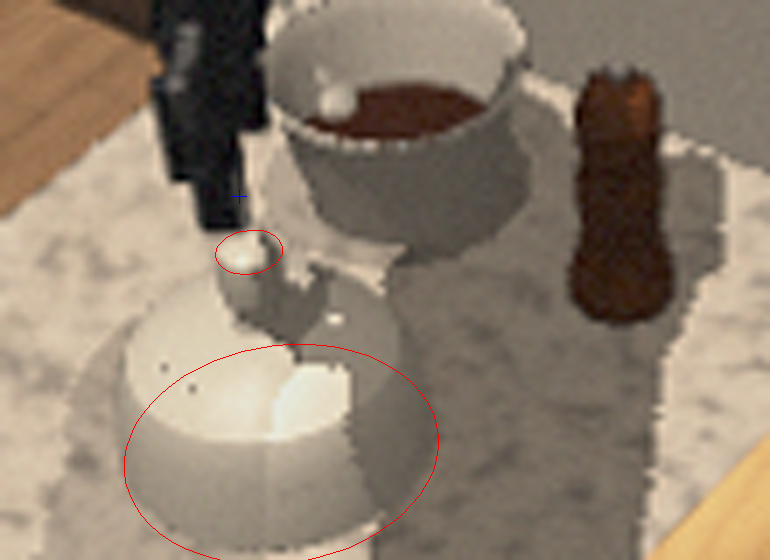

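```bash
python3 -m crank '[{"gripper":60,"travel":[2.2,0,12],"twist":[0,0,0]},{"gripper":60,"travel":[0,0,15],"twist":[0,0,0]},{"gripper":60,"travel":[0,0,15],"twist":[0,0,0]},{"gripper":60,"travel":[0,0,12],"twist":[0,0,0]},{"gripper":60,"travel":[0,0,7],"twist":[0,0,0]},{"gripper":60,"travel":[0,0,4],"twist":[0,0,0]},{"gripper":60,"travel":[0,0,0],"twist":[0,0,0]},{"gripper":60,"travel":[0,0,0],"twist":[0,0,0]}]'; python3 rel.py
python3 -m crank '[{"gripper":50,"travel":[0,0,0],"twist":[0,0,0]},{"gripper":42,"travel":[0,0,0],"twist":[0,0,0]},{"gripper":37,"travel":[0,0,0],"twist":[0,0,0]},{"gripper":33,"travel":[0,0,0],"twist":[0,0,0]},{"gripper":30,"travel":[0,0,0],"twist":[0,0,0]},{"gripper":28,"travel":[0,0,0],"twist":[0,0,0]},{"gripper":24,"travel":[0,0,0],"twist":[0,0,0]},{"gripper":24,"travel":[0,0,0],"twist":[0,0,0]}]' 25
```

```text
time: 11.72
ee_pos: [0.5158, 0.264, 0.0862]
tcp_rot: [180.0, 0.0, 123.0]
wrist_force: [-0.1, -0.2, 0.2]
opening: 0.0601
grasp_force: 0.0
t 11.72 pos [0.5158 0.264  0.0862] rot [179.96   0.   123.  ] open 60.1 grip 0.0 F [-0.1 -0.2  0.2]
time: 12.72
ee_pos: [0.5158, 0.264, 0.0858]
tcp_rot: [180.0, 0.0, 123.0]
wrist_force: [1.2, 1.5, 1.2]
opening: 0.0285
grasp_force: 24.7
```

```bash
python3 -m crank '[{"gripper":24,"travel":[0,0,0],"twist":[0,0,0]},{"gripper":24,"travel":[0,0,-4],"twist":[0,0,0]},{"gripper":24,"travel":[0,0,-10],"twist":[0,0,0]},{"gripper":24,"travel":[0,0,-20],"twist":[0,0,0]},{"gripper":24,"travel":[0,0,-30],"twist":[0,0,0]},{"gripper":24,"travel":[0,0,-25],"twist":[0,0,0]},{"gripper":24,"travel":[0,0,-10],"twist":[0,0,0]},{"gripper":24,"travel":[0,0,0],"twist":[0,0,0]}]' 30; python3 rel.py .5816 -.013 .18 123
python3 - <<'E'
from h import *
o=bot.get_obs();P=o["ee_pos"];I=[]
t=np.linspace(0,6.283,60);cf=proj("scene",[.5817,-.0127,.05])[0]
for n in("scene","top"):
    im=bot.camera(n)[:,:,::-1].copy();cv2.imwrite(f"{n}6.png",im);s=4
    x,y=(150,90) if n=="scene" else (130,130)
    a=cv2.resize(im[y:y+150,x:x+100 if n=="top" else x+100],None,fx=s,fy=s,interpolation=cv2.INTER_CUBIC)
    def pl(Q):cv2.polylines(a,[np.round((proj(n,Q)-[x,y]+.5)*s).astype(np.int32)],True,(0,0,255),1)
    for r,z in((.0145,.0342),(.072,-.0858)):pl(np.c_[P[0]+r*np.cos(t),P[1]+r*np.sin(t),0*t+P[2]+z])
    q=box(.5817,-.0127,math.radians(33),.036,.055,.018,.048);pl(q[[4,5,7,6]])
    I.append(a)
cv2.imwrite("pics/lift.png",np.hstack(I))
E
```

```text
time: 13.72
ee_pos: [0.5157, 0.2639, 0.185]
tcp_rot: [180.0, 0.0, 123.0]
wrist_force: [-0.0, -0.1, -2.4]
opening: 0.0279
grasp_force: 30.1
t 13.72 pos [0.5157 0.2639 0.185 ] rot [179.97   0.   123.  ] open 27.9 grip 30.1 F [-0.  -0.1 -2.4]
travel mm [-268.1  -95.6    4.9] tilt-free twist [0.001 0.    0.   ] q [27.  8.  9. 90.  0. 84.]
```

View pics/lift.png

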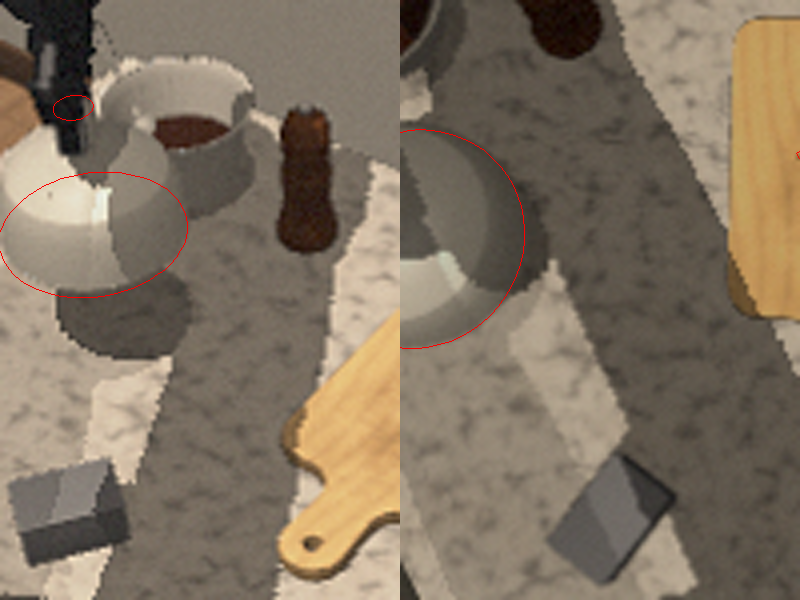

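```bash
python3 - <<'E'
from h import *
m=onplane("scene",[226,149],.01);print("mill",m,onplane("top",[268*.64,213*.64],.0))
a=np.array([.5157,.2639]);b=np.array([.5816,-.0132])
for p in np.linspace(0,1,9):print(np.linalg.norm(a+(b-a)*p-m).round(3),end=" ")
E
```

```text
mill [0.67879884 0.18642277] [0.68575167 0.19073742]
0.181 0.161 0.147 0.141 0.144 0.155 0.173 0.196 0.222
```

```bash
python3 -m crank '[{"gripper":24,"travel":[-8,-3,0],"twist":[0,0,0]},{"gripper":24,"travel":[-18,-6,0],"twist":[0,0,0]},{"gripper":24,"travel":[-28,-10,0],"twist":[0,0,0]},{"gripper":24,"travel":[-34,-12,0],"twist":[0,0,0]},{"gripper":24,"travel":[-34,-12,0],"twist":[0,0,0]},{"gripper":24,"travel":[-34,-12,0],"twist":[0,0,0]},{"gripper":24,"travel":[-34,-12,0],"twist":[0,0,0]},{"gripper":24,"travel":[-32,-12,0],"twist":[0,0,0]},{"gripper":24,"travel":[-24,-9,0],"twist":[0,0,0]},{"gripper":24,"travel":[-14,-5,0],"twist":[0,0,0]},{"gripper":24,"travel":[-8,-2.6,0],"twist":[0,0,0]},{"gripper":24,"travel":[0,0,0],"twist":[0,0,0]}]' 30; python3 rel.py .5816 -.0132 .112 123
python3 - <<'E'
from h import *
o=bot.get_obs();P=o["ee_pos"];I=[]
t=np.linspace(0,6.283,60)
for n in("scene","top"):
    im=bot.camera(n)[:,:,::-1].copy();cv2.imwrite(f"{n}7.png",im);s=4
    x,y=(215,120) if n=="scene" else (195,110)
    a=cv2.resize(im[y:y+140,x:x+100],None,fx=s,fy=s,interpolation=cv2.INTER_CUBIC)
    def pl(Q):cv2.polylines(a,[np.round((proj(n,Q)-[x,y]+.5)*s).astype(np.int32)],True,(0,0,255),1)
    for r,z in((.0145,.0342),(.072,-.0858)):pl(np.c_[P[0]+r*np.cos(t),P[1]+r*np.sin(t),0*t+P[2]+z])
    q=box(.5817,-.0127,math.radians(33),.036,.055,.018,.048);pl(q[[4,5,7,6]])
    q=box(.5816,-.0132,math.radians(-90),.17,.214,0,.018);pl(q[[4,5,7,6]])
    I.append(a)
cv2.imwrite("pics/over.png",np.hstack(I))
E
```

```text
time: 15.32
ee_pos: [0.5813, -0.0132, 0.1846]
tcp_rot: [-180.0, -0.0, 123.0]
wrist_force: [0.9, 0.5, -2.4]
opening: 0.028
grasp_force: 30.0
t 15.32 pos [ 0.5813 -0.0132  0.1846] rot [-1.7999e+02 -1.0000e-02  1.2298e+02] open 28.0 grip 30.0 F [ 0.9  0.5 -2.4]
travel mm [-0.2  0.2 72.6] tilt-free twist [-0. -0. -0.] q [-1.  9.  9. 90.  0. 56.]
```

View pics/over.png

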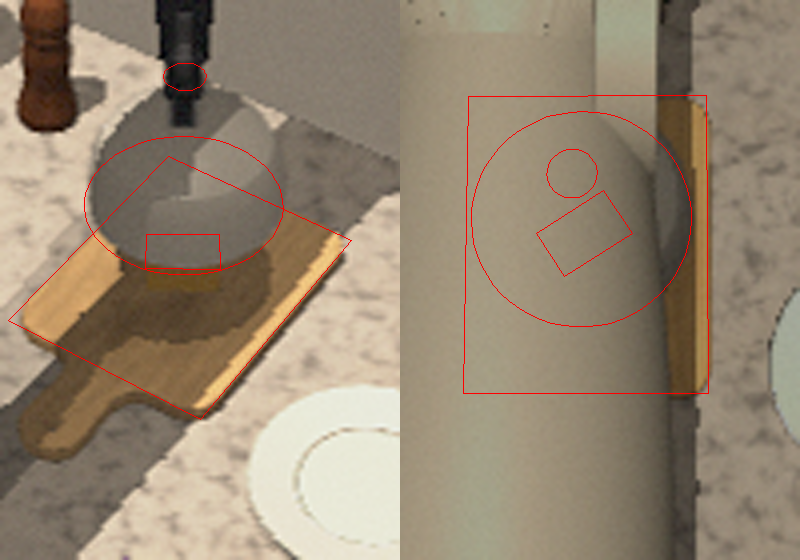

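```bash
python3 -m crank '[{"gripper":24,"travel":[0,0,8],"twist":[0,0,0]},{"gripper":24,"travel":[0,0,16],"twist":[0,0,0]},{"gripper":24,"travel":[0,0,18],"twist":[0,0,0]},{"gripper":24,"travel":[0,0,14],"twist":[0,0,0]},{"gripper":24,"travel":[0,0,9],"twist":[0,0,0]},{"gripper":24,"travel":[0,0,6],"twist":[0,0,0]},{"gripper":24,"travel":[0,0,4],"twist":[0,0,0]},{"gripper":24,"travel":[0,0,2],"twist":[0,0,0]},{"gripper":24,"travel":[0,0,1],"twist":[0,0,0]},{"gripper":24,"travel":[0,0,0],"twist":[0,0,0]}]'
```

```text
time: 16.68
ee_pos: [0.5814, -0.013, 0.1069]
tcp_rot: [180.0, 0.0, 123.0]
wrist_force: [-0.3, -0.1, -3.3]
opening: 0.0284
grasp_force: 30.1
```

```bash
python3 -m crank '[{"gripper":24,"travel":[0,0,0.6],"twist":[0,0,0]},{"gripper":24,"travel":[0,0,0.6],"twist":[0,0,0]},{"gripper":24,"travel":[0,0,0],"twist":[0,0,0]}]'
```

```text
time: 17.05
ee_pos: [0.5813, -0.013, 0.1055]
tcp_rot: [-180.0, -0.0, 123.0]
wrist_force: [0.0, 0.9, -2.9]
opening: 0.028
grasp_force: 30.1
```

```bash
python3 -m crank '[{"gripper":24,"travel":[0,0,0.5],"twist":[0,0,0]},{"gripper":24,"travel":[0,0,0.5],"twist":[0,0,0]},{"gripper":24,"travel":[0,0,0],"twist":[0,0,0]}]'
```

```text
time: 17.42
ee_pos: [0.5813, -0.013, 0.1044]
tcp_rot: [-180.0, -0.0, 123.0]
wrist_force: [0.5, -0.4, -3.6]
opening: 0.0285
grasp_force: 30.1
```

```bash
python3 -m crank '[{"gripper":24,"travel":[0,0,0.5],"twist":[0,0,0]},{"gripper":24,"travel":[0,0,0],"twist":[0,0,0]},{"gripper":24,"travel":[0,0,0],"twist":[0,0,0]}]'
```

```text
time: 17.8
ee_pos: [0.5813, -0.013, 0.104]
tcp_rot: [-180.0, -0.0, 123.0]
wrist_force: [0.5, -0.1, -2.5]
opening: 0.0283
grasp_force: 30.1
```

```bash
python3 -m crank '[{"gripper":24,"travel":[0,0,0.4],"twist":[0,0,0]},{"gripper":24,"travel":[0,0,0],"twist":[0,0,0]},{"gripper":24,"travel":[0,0,0],"twist":[0,0,0]}]'
```

```text
time: 18.18
ee_pos: [0.5813, -0.013, 0.1036]
tcp_rot: [-180.0, -0.0, 123.0]
wrist_force: [-0.5, -0.2, -2.4]
opening: 0.0282
grasp_force: 30.1
```

```bash
python3 -m crank '[{"gripper":24,"travel":[0,0,0.3],"twist":[0,0,0]},{"gripper":24,"travel":[0,0,0],"twist":[0,0,0]},{"gripper":24,"travel":[0,0,0],"twist":[0,0,0]}]'
```

```text
time: 18.55
ee_pos: [0.5814, -0.013, 0.1035]
tcp_rot: [180.0, 0.0, 123.0]
wrist_force: [0.0, 0.5, 1.0]
opening: 0.028
grasp_force: 30.3
```

Contact: the board now carries the cover. Release and rise, then check with a clear view.

```bash
python3 -m crank '[{"gripper":31,"travel":[0,0,0],"twist":[0,0,0]},{"gripper":36,"travel":[0,0,0],"twist":[0,0,0]},{"gripper":48,"travel":[0,0,0],"twist":[0,0,0]},{"gripper":60,"travel":[0,0,0],"twist":[0,0,0]},{"gripper":60,"travel":[0,0,0],"twist":[0,0,0]},{"gripper":60,"travel":[0,0,-10],"twist":[0,0,0]},{"gripper":60,"travel":[0,0,-30],"twist":[0,0,0]},{"gripper":60,"travel":[0,0,-40],"twist":[0,0,0]},{"gripper":60,"travel":[0,0,-30],"twist":[0,0,0]}]' && python3 -m crank '[{"gripper":60,"travel":[30,0,0],"twist":[0,0,0]},{"gripper":60,"travel":[50,-10,0],"twist":[0,0,0]},{"gripper":60,"travel":[50,-20,0],"twist":[0,0,0]},{"gripper":60,"travel":[50,-20,0],"twist":[0,0,0]},{"gripper":60,"travel":[50,-20,0],"twist":[0,0,0]},{"gripper":60,"travel":[30,-10,0],"twist":[0,0,0]},{"gripper":60,"travel":[0,0,0],"twist":[0,0,0]},{"gripper":60,"travel":[0,0,0],"twist":[0,0,0]}]'
python3 - <<'E'
from h import *
t=np.linspace(0,6.283,60);I=[]
for n in("scene","top"):
    im=bot.camera(n)[:,:,::-1].copy();s=4
    x,y=(215,120) if n=="scene" else (195,110)
    a=cv2.resize(im[y:y+140,x:x+100],None,fx=s,fy=s,interpolation=cv2.INTER_CUBIC)
    def pl(Q):cv2.polylines(a,[np.round((proj(n,Q)-[x,y]+.5)*s).astype(np.int32)],True,(0,0,255),1)
    for r,z in((.0145,.138),(.072,.018)):pl(np.c_[.5814+r*np.cos(t),-.013+r*np.sin(t),0*t+z])
    q=box(.5816,-.0132,math.radians(-90),.17,.214,0,.018);pl(q[[4,5,7,6]])
    I.append(a)
cv2.imwrite("pics/end.png",np.hstack(I))
E
```

```text
time: 19.68
ee_pos: [0.5815, -0.013, 0.2159]
tcp_rot: [179.9, 0.1, 123.0]
wrist_force: [0.5, -1.0, -0.0]
opening: 0.0603
grasp_force: 0.0
time: 20.68
ee_pos: [0.3731, 0.1614, 0.2138]
tcp_rot: [179.9, 0.0, 123.0]
wrist_force: [0.5, -0.2, -0.1]
opening: 0.06
grasp_force: 0.0
```

View pics/end.png

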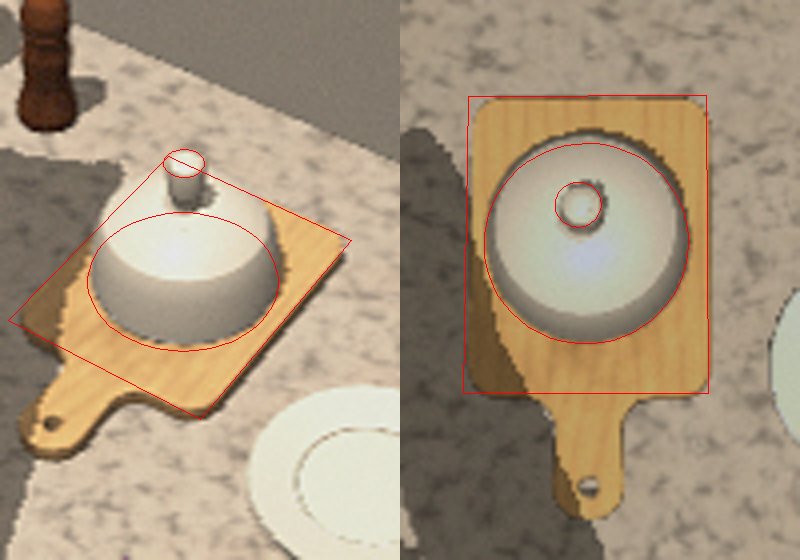

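The cover stands flat on the blade: in the top crop its rim centre is at about (588, 243) and the blade centre at about (590, 247), so it is within 2 mm of centre. The mill and the saucer have not moved.

```bash
python3 -c "
from workcell import bot
print(bot.job_done())"
```

```text
the job is handed in; nothing more can be done
None
```

The job is handed in: the cheese lies mid-blade and the porcelain cover stands over it, centred to within about 2 mm in the last picture; grip stayed near 30 N a finger and the arm finished at about 21 s, but I couldn't check the cheese's clearance once it was covered (about 35 mm by design).

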